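# Start and run in the filler plug of a gear unit

### The arm

A 7-joint arm with a two-finger parallel gripper is mounted at the origin on a cart in front of the work surface, level with it; the furniture and walls round the work are solid. World frame = base frame: x ahead of the robot, y to its left, z up, the work surface at z = 0. Lengths are in m, angles in degrees, forces in N, time in s.
With the tool pointing down it reaches from about 0.375 to 0.925 m from the base axis. Payload 3.1 kg.
Tool frame: the origin (TCP) lies midway between the tips of the shut fingers; the grasp point (between the pads) lies 19 mm behind it; z points along the fingers, y is the line along which they close (so a half turn about z gives the same grasp; the last joint's range is limited). The gripper opens to 85 mm and grips with 20 to 120 N. Pads are 22 mm wide; open, the fingers measure 114 mm over their backs; the gripper's body (76 mm by 85 mm) begins 54 mm behind the grasp point. The pads swing forward as they close: fully open they stand 13 mm farther back than shut.
Start: joints at [-78.77, 21.939, 2.515, 91.553, -1.026, 66.532, -2.859], TCP at [0.188, 0.622, 0.231] pointing down, gripper open.
Joint ranges: [-149.38, 149.38], [-23.57, 123.04], [-84.95, 90], [0, 143.3], [-89.99, 269.99], [3.08, 112.72], [-163.45, 163.45]. Speed limits (degrees/s): [159.86, 159.86, 180, 180, 180, 180, 180].

### API

Orientations are given as a 3x3 rotation matrix whose columns are the frame's x, y, z axes.
In Python, from station import * gives the robot as it stands.
- The arm moves only by the tool arm_command, never from a script. Its argument "series" is a list of rows, each a list of 3 entries, a list of its own where there are three numbers: the finger opening in mm, from 0 to 85.4, then the shift along the tool's x, y, z in mm, then the turn about the tool's z in degrees. A call has 1 to 10 rows; each row shifts and turns the commanded pose from where the row before left it, along the tool's axes as they then stand; what a row does not reach is not made up. A row lasts 1/12 s, in which the tool goes at most 41.7 mm and 7.16 degrees, less where a joint would pass 70% of its speed; a pose out of reach is approached as far as the arm can. A call with a gripper value outside its range is refused whole. The fingers move at their own pace and stop on an object; "squeeze" is the grip in N (left out, the last holds). Time passes only in rows, so rows that do not move let the fingers close. It gives the time, the measured TCP pose, the force, the opening and the grip force at its end, in the units of the state.
- observe(): the state, without advancing time (a new reading comes with each control period).
- grab_frame(name): name is "scene" or "side" or "wrist"; returns (picture, depth): 420x560x3 uint8, red, green, blue; 420x560 float32, m along the optical axis (not along the pixel's ray), 0 where there is no reading.
- camera_params(name): a dict with "K" (3x3 intrinsics, pixels), "origin" and "attitude" of the camera in the world. Camera axes: x right, y down, z forward; pixel columns grow to the right and rows downward; lengths in m; the calibration is good to about 2 mm. A picture is of the moment at which its call begins: read the wrist's pose just before it. camera_params takes no time and is no camera call; for the wrist camera it gives the pose at the moment of the call.
- sign_off(): hands the job in; it is judged then, once.
The state is a dict: "time": time; "joint_pos": joint angles; "qd": joint speeds; "tau": joint torques, N m; "eef_pos": TCP position; "orientation": TCP orientation; "force": force on the tool from outside, world axes, zero at the start; "torque": the same for the moment, N m; "gripper_width": finger opening in m; "gripper_force": force on a finger pad.
Only numpy, scipy, OpenCV 4.12 (cv2) and the standard library are available. Lean on these libraries where they do the work, as an engineer would, in place of code of your own. Each camera call takes 0.05 s, during which the arm holds its last target. There are 200 camera calls.

### The job

One of the two brass wing plugs on the grey gear unit stands proud because its thread was missed. Turn that plug back (anticlockwise from above) until it drops into its thread start, then run it in clockwise until it is fully home like its neighbour, and let go. Leave the other plug as it is.

Things in the scene. Friction and masses are not known exactly. Their poses are not given: they have to be found in the camera images.
- gear_unit: Grey gear unit, fixed, 180x104 mm; origin: centre of underside, x along it, z up. Necks (62 mm wide, bore 34, rim z = 90 mm) at x = -50 and +50 mm, y = 0. Each rim has two opposite 44-degree notches, the thread starts, centred on the line 60 degrees anticlockwise (from above) of the unit's x axis. From a notch the thread runs 60 degrees clockwise, sinking 5 mm, to a stop.
- proud_plug: Brass wing plug standing proud, loose, 0.12 kg, in either neck. Origin: centre of its underside, in the bore; z up. Body 30 mm round; two lugs (20 degrees wide) along its x axis, undersides at 24 mm, now on the rim. Origin above the unit's underside: 66 mm at the start, 55 when dropped in, 50 home. Wing at -6 to +26 degrees from the unit's x axis at the start, 0 home (+: anticlockwise).
- seated_plug: Identical brass wing plug, already home in the other neck: origin 50 mm above the unit's underside, wing along the unit's x axis, wing top at z = 124 mm (the proud one's is at 140 mm). To be left alone.
- wing_end (a point): End of the proud plug's upright wing, 23 mm from the axis and 58 mm above the plug's origin. The wing is 46 mm long (the plug's x axis, over the lugs), 12 mm thick (y), from 42 to 74 mm above the origin: grip it across its 12 mm. A held plug does not fall by itself: lower it 11 mm into the notches, and 5 mm more evenly while turning it in.

How it is judged:
By the outcome, as a careful person would: the job done as asked, in the order asked, and still so for the second after the job is handed in, with the robot touching nothing.
It also fails if it takes over 32 s, if anything falls off the work surface, if the arm or the gripper's body presses on something with over 40 N, if the wrist force passes 120 N, or if a joint passes its speed limit or range.

## Working session

There is one attempt and no reset: what is moved stays moved. The work goes in short steps, Python scripts to look and compute and a tool call to move; the robot and the scene stay as the last step left them, time stands still between calls to the robot, and variables do not carry over. Pictures are saved under pics/ and viewed, at most 10 in all, crops included, and the job is handed in when it is done.

Besides the shell and the picture viewer there is one more tool, called after ">>>" as name(argument=value, ...), one argument or row to a line, values as JSON. arm_command: Moves the arm, as the interface text tells. Its arguments: {"type":"object","properties":{"series":{"type":"array"},"squeeze":{"type":"number"}},"required":["series"]}

```bash
mkdir -p pics; ls; python3 - <<'E'
from station import *
import cv2,numpy as np
s=observe();print(s['time'],s['eef_pos'],np.round(s['orientation'],3).tolist(),s['gripper_width'])
ims=[]
for n in("scene","wrist"):
    p,d=grab_frame(n);c=camera_params(n);np.savez(f'pics/{n}0.npz',p=p,d=d,**c)
    print(n,np.round(c['K'],1).tolist(),np.round(c['origin'],3),np.round(c['attitude'],3).tolist())
    cv2.imwrite(f'pics/{n}0.png',p[:,:,::-1])
E
```

```text
pics
0.0 [0.18798652 0.62123651 0.22989507] [[-0.957, 0.29, -0.001], [0.29, 0.957, -0.003], [-0.0, -0.003, -1.0]] 0.08513959460967149
scene [[389.2, 0.0, 278.3], [0.0, 389.2, 205.0], [0.0, 0.0, 1.0]] [ 0.227 -0.27   0.667] [[0.917, -0.266, 0.296], [-0.398, -0.615, 0.681], [0.002, -0.742, -0.67]]
wrist [[338.5, 0.0, 276.4], [0.0, 338.5, 205.1], [0.0, 0.0, 1.0]] [0.122 0.642 0.373] [[0.289, 0.92, 0.265], [0.957, -0.277, -0.083], [-0.003, 0.278, -0.961]]
```

View pics/scene0.png

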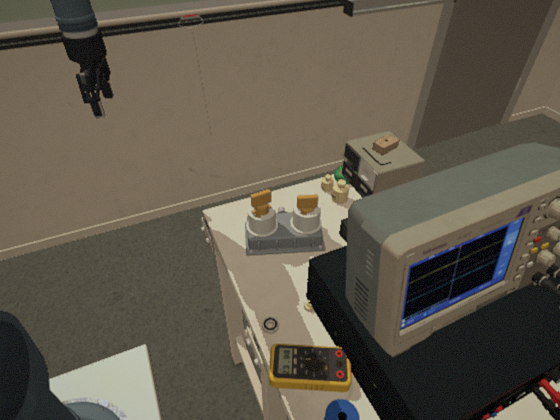

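View pics/wrist0.png

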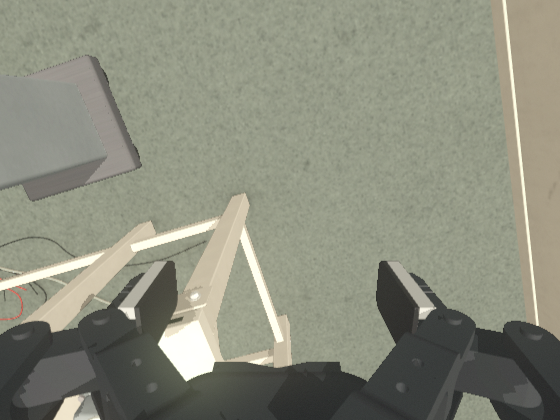

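The scene view shows the gear unit at about (285,230). The left plug (262,203) stands proud and the right plug (307,205) is seated; the oscilloscope is to the right. The wrist view shows only floor.

```bash
cat > h.py <<'E'
import numpy as np,cv2
def cloud(p,d,K,origin,attitude):
    v,u=np.mgrid[:d.shape[0],:d.shape[1]]
    c=np.stack([(u-K[0,2])/K[0,0]*d,(v-K[1,2])/K[1,1]*d,d],-1)
    return c@np.array(attitude).T+origin
def brass(p):
    h=cv2.cvtColor(p,cv2.COLOR_RGB2HSV)
    return cv2.inRange(h,(10,130,70),(25,255,255))
E
python3 - <<'E'
from h import *
f=dict(np.load('pics/scene0.npz'));P=cloud(**f);m=brass(f['p'])
n,l,st,ce=cv2.connectedComponentsWithStats(m)
for i in range(1,n):
    if st[i,4]>60:
        q=P[(l==i)&(f['d']>0)];print(st[i],np.round(np.percentile(q,[3,50,97],axis=0),3).tolist())
# grey unit / neck heights
for u,v in((262,228),(307,228),(262,245),(318,245),(250,245),(230,230),(360,170),(345,190),(350,230),(330,185),(340,250),(370,205)):print(u,v,np.round(P[v,u],3))
E
```

```text
[251 189  20  28 412] [[0.421, 0.303, 0.081], [0.44, 0.311, 0.119], [0.464, 0.324, 0.139]]
[297 195  21  20 306] [[0.515, 0.273, 0.089], [0.534, 0.28, 0.109], [0.554, 0.29, 0.124]]
[ 269  344   83   48 1142] [[0.331, -0.063, 0.007], [0.386, -0.031, 0.026], [0.458, 0.038, 0.031]]
262 228 [0.433 0.29  0.063]
307 228 [0.527 0.258 0.054]
262 245 [0.428 0.28  0.02 ]
318 245 [0.547 0.238 0.011]
250 245 [0.402 0.287 0.025]
230 230 [0.381 0.372 0.   ]
360 170 [0.732 0.372 0.074]
345 190 [0.684 0.357 0.036]
350 230 [0.462 0.027 0.292]
330 185 [0.669 0.405 0.021]
340 250 [0.522 0.121 0.126]
370 205 [0.487 0.028 0.328]
```

>>> arm_command(
  series=[
    [85,[-33,-22,0],0],
    [85,[-33,-22,0],0],
    [85,[-33,-22,0],0],
    [85,[-33,-22,0],0],
    [85,[-33,-22,0],0],
    [85,[-33,-22,0],0],
    [85,[-33,-22,0],0],
    [85,[-33,-22,0],0],
    [85,[-33,-22,0],0],
    [85,[-33,-22,0],0],
  ],
)

```text
time: 0.93
eef_pos: [0.4409, 0.314, 0.2309]
orientation: [[-0.957, 0.289, -0.001], [0.289, 0.957, -0.0], [0.001, -0.0, -1.0]]
force: [0.5, 0.1, 0.2]
gripper_width: 0.0853
gripper_force: 0.0
```

```bash
python3 - <<'E'
from station import *
from h import *
s=observe();R=np.array(s['orientation']);print(s['time'],s['eef_pos'],np.round(R,3).tolist())
c=camera_params('wrist');p,d=grab_frame('wrist');np.savez('pics/wrist1.npz',p=p,d=d,**c)
cv2.imwrite('pics/wrist1.png',p[:,:,::-1])
P=cloud(p,d,**c);m=brass(p)
n,l,st,ce=cv2.connectedComponentsWithStats(m)
for i in range(1,n):
    if st[i,4]>100:
        q=P[(l==i)&(d>0)];z=np.percentile(q[:,2],95);t=q[abs(q[:,2]-z)<.003]
        r=cv2.minAreaRect((t[:,:2]*1000).astype(np.float32));print(st[i],'ztop',z,len(t),r)
E
```

```text
0.9333 [0.44091887 0.3140489  0.23093844] [[-0.957, 0.289, -0.001], [0.289, 0.957, -0.0], [0.001, -0.0, -1.0]]
[   0  163   33  115 2391] ztop 0.03023945075830692 658 ((410.3285827636719, 24.26746940612793), (13.480667114257812, 122.47382354736328), 66.77925109863281)
[ 265  170   36   68 1536] ztop 0.14101251691464847 884 ((444.14813232421875, 318.2665710449219), (43.68049621582031, 11.588330268859863), 3.8513576984405518)
[ 264  278   30   62 1102] ztop 0.12490933419530513 584 ((539.184814453125, 286.4818420410156), (11.363731384277344, 44.68630599975586), 70.38485717773438)
```

View pics/wrist1.png

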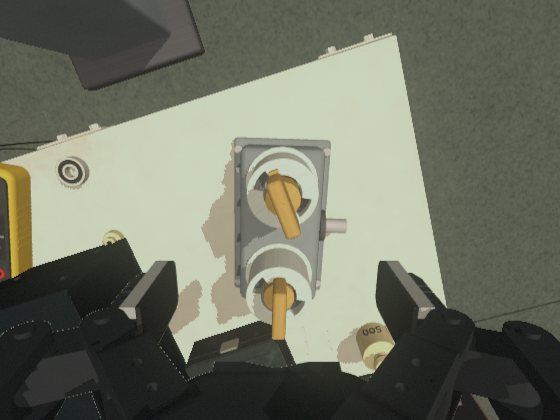

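The wrist view shows the proud wing at (285,205), turned off the unit's axis, and the seated wing at (279,308). The centres are 100 mm apart and the wing tops at 141 and 125 mm, as they should be. The unit axis is at −19° and the proud wing is +23° from it.

>>> arm_command(
  series=[
    [40,[-1.8,5,0],-6.9],
    [40,[0,0,15],-6.9],
    [40,[0,0,20],-6.8],
    [40,[0,0,25],0],
    [40,[0,0,25],0],
    [40,[0,0,17],0],
    [40,[0,0,12],0],
    [40,[0,0,5],0],
    [40,[0,0,0],0],
    [40,[0,0,0],0],
  ],
  squeeze=40,
)

```text
time: 1.82
eef_pos: [0.444, 0.3207, 0.1128]
orientation: [[-0.998, -0.066, 0.001], [-0.066, 0.998, 0.001], [-0.001, 0.001, -1.0]]
force: [0.3, 0.6, 0.1]
gripper_width: 0.04
gripper_force: 0.0
```

```bash
python3 - <<'E'
from station import *
from h import *
c=camera_params('wrist');p,d=grab_frame('wrist');cv2.imwrite('pics/wrist2.png',p[:,:,::-1])
E
```

```text
(no output)
```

View pics/wrist2.png

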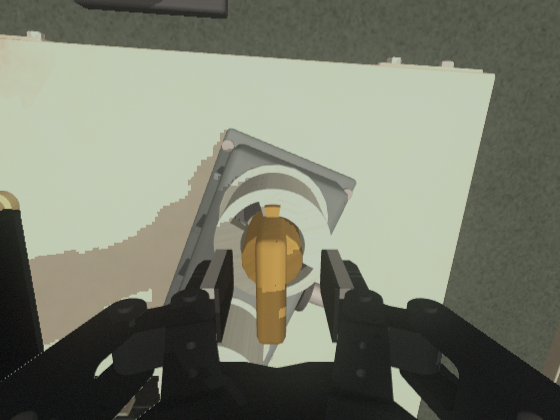

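The wing (col 271) sits about 3 mm left of the midline of the fingers (col 280) and is parallel to them. I'll correct that and grip.

>>> arm_command(
  series=[
    [40,[0,-2.4,0],0],
    [40,[0,0,0],0],
    [5,[0,0,0],0],
    [5,[0,0,0],0],
    [5,[0,0,0],0],
    [5,[0,0,0],0],
    [5,[0,0,0],0],
    [5,[0,0,0],0],
  ],
  squeeze=40,
)

```text
time: 2.53
eef_pos: [0.444, 0.3183, 0.1129]
orientation: [[-0.998, -0.066, 0.001], [-0.066, 0.998, 0.001], [-0.001, 0.001, -1.0]]
force: [-0.7, 0.6, 4.7]
gripper_width: 0.0114
gripper_force: 42.3
```

>>> arm_command(
  series=[
    [5,[0,0,0],-5],
    [5,[0,0,0],-5],
    [5,[0,0,0],-5],
    [5,[0,0,0],-5],
    [5,[0,0,0],-5],
    [5,[0,0,0],-5],
    [5,[0,0,0],-5],
    [5,[0,0,0],-2.2],
    [5,[0,0,0],0],
    [5,[0,0,0],0],
  ],
)

```text
time: 3.37
eef_pos: [0.4432, 0.3174, 0.1116]
orientation: [[-0.756, -0.655, -0.001], [-0.655, 0.756, -0.001], [0.001, 0.0, -1.0]]
force: [0.4, -0.1, -1.6]
gripper_width: 0.0115
gripper_force: 41.7
```

```bash
python3 - <<'E'
from station import *
from h import *
c=camera_params('wrist');p,d=grab_frame('wrist');cv2.imwrite('pics/wrist3.png',p[:,:,::-1])
E
```

```text
(no output)
```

View pics/wrist3.png

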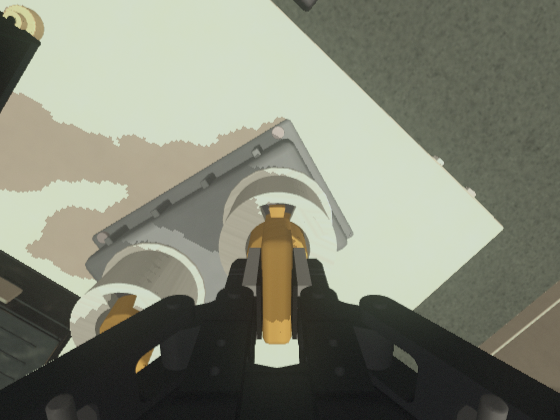

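The far lug (278,212) is centred over its notch (cols 260–296). I'll lower it.

>>> arm_command(
  series=[
    [5,[0,0,2],0],
    [5,[0,0,2],0],
    [5,[0,0,2],0],
    [5,[0,0,2],0],
    [5,[0,0,2],0],
    [5,[0,0,1],0],
    [5,[0,0,0],0],
    [5,[0,0,0],0],
  ],
)

```text
time: 4.08
eef_pos: [0.4437, 0.3179, 0.1017]
orientation: [[-0.755, -0.656, -0.0], [-0.656, 0.755, -0.0], [0.0, 0.0, -1.0]]
force: [-1.5, -1.7, 2.6]
gripper_width: 0.011
gripper_force: 42.4
```

>>> arm_command(
  series=[
    [5,[0,0,0.6],0],
    [5,[0,0,0],0],
    [5,[0,0,0],0],
  ],
)

```text
time: 4.33
eef_pos: [0.4437, 0.3179, 0.1016]
orientation: [[-0.755, -0.656, -0.0], [-0.656, 0.755, 0.0], [0.0, 0.0, -1.0]]
force: [-2.6, -2.5, 6.2]
gripper_width: 0.0113
gripper_force: 43.0
```

It rests on the thread start (force rises, height doesn't). Now run it in.

>>> arm_command(
  series=[
    [5,[0,0,0.4],5],
    [5,[0,0,0.4],5],
    [5,[0,0,0.4],5],
    [5,[0,0,0.4],5],
    [5,[0,0,0.4],5],
    [5,[0,0,0.4],5],
    [5,[0,0,0],0],
  ],
)

```text
time: 4.92
eef_pos: [0.4452, 0.3182, 0.0992]
orientation: [[-0.982, -0.188, 0.003], [-0.188, 0.982, 0.001], [-0.003, 0.001, -1.0]]
force: [-0.4, -0.7, 3.8]
gripper_width: 0.0113
gripper_force: 42.4
```

>>> arm_command(
  series=[
    [5,[0,0,0.4],5],
    [5,[0,0,0.4],5],
    [5,[0,0,0.4],5],
    [5,[0,0,0.4],5],
    [5,[0,0,0.4],5],
    [5,[0,0,0.4],4],
    [5,[0,0,0],0],
    [5,[0,0,0],0],
  ],
)

```text
time: 5.58
eef_pos: [0.4443, 0.3189, 0.0968]
orientation: [[-0.952, 0.307, 0.001], [0.307, 0.952, 0.002], [-0.001, 0.002, -1.0]]
force: [-1.1, -0.9, 5.0]
gripper_width: 0.0112
gripper_force: 42.7
```

```bash
python3 -c "
from station import *
s=observe();print(s['force'],s['torque'])"
```

```text
[-1.13421512 -0.91346678  5.04479533] [-0.12765265  0.13734782 -0.08594996]
```

>>> arm_command(
  series=[
    [5,[0,0,0.2],1.5],
    [5,[0,0,0.1],1.5],
    [5,[0,0,0],0],
    [5,[0,0,0],0],
  ],
)

```text
time: 5.92
eef_pos: [0.444, 0.3183, 0.0966]
orientation: [[-0.934, 0.356, 0.0], [0.356, 0.934, 0.001], [-0.0, 0.001, -1.0]]
force: [-1.5, -1.4, 7.6]
gripper_width: 0.0115
gripper_force: 43.0
```

```bash
python3 -c "
from station import *
s=observe();print(s['force'],s['torque'])"
```

```text
[-1.53041764 -1.44692817  7.60968138] [-0.35797051  0.39464269  0.06245347]
```

>>> arm_command(
  series=[
    [5,[0,0,0],1.5],
    [5,[0,0,0],1],
    [5,[0,0,0],0],
    [5,[0,0,0],0],
  ],
)

```text
time: 6.25
eef_pos: [0.444, 0.3183, 0.0966]
orientation: [[-0.92, 0.392, 0.001], [0.392, 0.92, -0.0], [-0.001, 0.0, -1.0]]
force: [-1.8, -1.4, 8.0]
gripper_width: 0.0116
gripper_force: 46.7
```

```bash
python3 - <<'E'
from station import *
from h import *
s=observe();print(s['force'],s['torque'])
p,d=grab_frame('scene');c=camera_params('scene');P=cloud(p,d,**c);m=brass(p)
n,l,st,ce=cv2.connectedComponentsWithStats(m)
for i in range(1,n):
    if st[i,4]>40: q=P[(l==i)&(d>0)];print(st[i],np.round(np.percentile(q,[3,50,97],axis=0),3).tolist())
E
```

```text
[-1.79587478 -1.36178345  8.01617191] [-0.40529685  0.38674296  0.83485763]
[297 194  20  21 320] [[0.516, 0.274, 0.088], [0.534, 0.283, 0.108], [0.554, 0.292, 0.123]]
[251 198  21  19 144] [[0.421, 0.284, 0.085], [0.435, 0.309, 0.105], [0.458, 0.323, 0.144]]
[540 242   9   8  48] [[0.719, -0.08, 0.249], [0.725, -0.079, 0.254], [0.732, -0.076, 0.256]]
[ 269  344   83   48 1149] [[0.331, -0.063, 0.007], [0.385, -0.031, 0.026], [0.457, 0.039, 0.031]]
```

The torque rises to 0.83 N·m and the height is steady, so the plug is against its stop. Release and back off.

>>> arm_command(
  series=[
    [40,[0,0,0],0],
    [40,[0,0,0],0],
    [40,[0,0,0],0],
    [40,[0,0,0],0],
    [40,[0,0,-8],0],
    [40,[0,0,-25],0],
    [40,[0,0,-35],0],
    [40,[0,0,-35],0],
    [40,[0,0,-30],0],
    [40,[0,0,0],0],
  ],
)

```text
time: 7.13
eef_pos: [0.448, 0.3208, 0.2366]
orientation: [[-0.917, 0.4, 0.011], [0.4, 0.917, 0.01], [-0.006, 0.013, -1.0]]
force: [0.7, 1.5, 0.7]
gripper_width: 0.0399
gripper_force: 0.0
```

```bash
python3 - <<'E'
from station import *
from h import *
c=camera_params('wrist');p,d=grab_frame('wrist')
cv2.imwrite('pics/wrist4.png',p[:,:,::-1])
P=cloud(p,d,**c);m=brass(p)
n,l,st,ce=cv2.connectedComponentsWithStats(m)
for i in range(1,n):
    if st[i,4]>300:
        q=P[(l==i)&(d>0)];z=np.percentile(q[:,2],95);t=q[abs(q[:,2]-z)<.003]
        r=cv2.minAreaRect((t[:,:2]*1000).astype(np.float32));print(st[i],'ztop',z,len(t),r)
E
```

```text
[ 254  163   33   60 1188] ztop 0.12494585317243831 757 ((444.6126708984375, 318.3882751464844), (11.872893333435059, 43.955135345458984), 69.06381225585938)
[   0  190   41  110 2267] ztop 0.030235797746943054 604 ((410.91094970703125, 24.24292755126953), (10.267704010009766, 121.81806945800781), 64.93970489501953)
[ 265  269   31   60 1082] ztop 0.12482648196201551 565 ((539.7939453125, 289.80963134765625), (11.202903747558594, 45.12323760986328), 71.30770874023438)
```

View pics/wrist4.png

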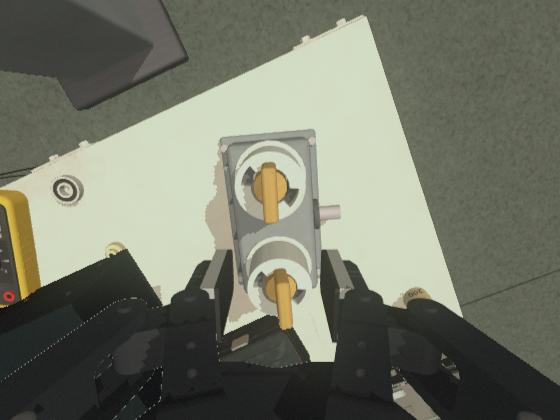

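The wing tops are level (124.9 and 124.8 mm), with the treated plug at (270,190) and its neighbour at (281,297). The arm was still settling, so I'll measure once more at rest.

>>> arm_command(
  series=[
    [40,[0,0,0],0],
    [40,[0,0,0],0],
    [40,[0,0,0],0],
    [40,[0,0,0],0],
  ],
)

```text
time: 7.52
eef_pos: [0.4427, 0.3172, 0.2268]
orientation: [[-0.917, 0.399, -0.002], [0.399, 0.917, -0.002], [0.001, -0.003, -1.0]]
force: [-0.8, 0.1, -1.0]
gripper_width: 0.04
gripper_force: 0.0
```

```bash
python3 - <<'E'
from station import *
from h import *
c=camera_params('wrist');p,d=grab_frame('wrist')
P=cloud(p,d,**c);m=brass(p)
n,l,st,ce=cv2.connectedComponentsWithStats(m)
for i in range(1,n):
    if st[i,4]>300:
        q=P[(l==i)&(d>0)];z=np.percentile(q[:,2],95);t=q[abs(q[:,2]-z)<.003]
        w,v=np.linalg.eigh(np.cov(t[:,:2].T));v=v[:,1]
        print(st[i],'ztop',z,cv2.minAreaRect((t[:,:2]*1000).astype(np.float32)),np.degrees(np.arctan(v[1]/v[0])))
E
```

```text
[ 262  170   34   62 1254] ztop 0.12502594445139606 ((444.11163330078125, 318.6148681640625), (11.62402629852295, 43.527008056640625), 69.263427734375) -20.738648664313267
[   0  195   46  112 2362] ztop 0.03009427668204484 ((410.3427429199219, 24.04144287109375), (15.748046875, 124.1828384399414), 68.13093566894531) -25.80127528290097
[ 273  278   32   64 1169] ztop 0.12472784205619157 ((539.962646484375, 289.7125244140625), (11.692147254943848, 45.508907318115234), 69.8927001953125) -18.632225199855544
```

```bash
python3 -c "
from station import *
print(sign_off())"
```

```text
the job is handed in; nothing more can be done
None
```

The proud plug was turned back, dropped into its thread start, run in clockwise to its stop and released. Its wing top is level with its neighbour's (125 mm each) and its wing parallel to within about 2°. The other plug was not touched, and the job was handed in at about 7.6 s; no verdict came back.

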